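# Zero the plunge router: lowest stop under the depth rod

## Task

Zero the depth stop of the plunge router that stands on the bench: flick the lobed stop turret on its base round with a fingertip, click by click, until its shortest post has clicked into place straight under the depth rod, then press the top of the rod down until its foot rests on that post. Nothing is to be picked up: leave the router standing where it is and do not disturb the things around it.

Things in the scene. Friction and masses are not known exactly. Their poses are not given: they have to be found in the camera images.
- router: Loose plunge router, 2.8 kg, standing on its base. Origin on the bench under the motor axis, z up; stop turret and depth rod on its -y side, ball handles along +x and -x (to 138 mm, 46 mm thick, 105 mm up). Base: disc of radius 85 mm, 11 mm high, with an ear 100 mm wide (x) under the turret, reaching to y = -107 mm. Motor: cylinder of radius 42 mm, top 195 mm up
- turret_axis (a point): On the stop turret's vertical axis, 80 mm from the motor axis in the router's -y, half-way up its black lobed disc (21 to 33 mm above the bench). The disc is solid to radius 22.5 mm, with six round-ended lobes, 8 mm wide, reaching to radius 32.5 mm, one in line with each post. Below it a fixed boss of radius 23.5 mm, top 20 mm above the bench
- turret (a joint): Turn of the turret in rad, growing counter-clockwise from above; no end stops; 0 or any whole turn: shortest post under the rod. A sprung click holds it at every pi/3 (one post and lobe per click), where one lobe points straight away from the motor. It turns either way; about 2 N along the edge at a lobe moves it, and past half-way (30 degrees) it jumps to the next click by itself
- low_post (a point): Centre of the flat top of the shortest of the six steel stop posts (each 13.6 mm across, on a 16 mm radius about the turret's axis); turns with the turret. Post tops are 37, 42, 47, 52, 57 and 62 mm above the bench, rising counter-clockwise from the shortest, so the tallest stands next to the shortest
- rod_tip (a point): Lowest point of the depth rod's rounded foot. The rod is upright, 10 mm thick, 64 mm from the motor axis in the router's -y: above the circle of posts, on the motor's side of the turret's axis. Its bracket: x -15 to 15 mm (lock knob to 36 mm), y -39 to -73 mm, 97 to 127 mm up, in the router's frame
- rod_top (a point): Centre of the flat cap (18 mm across) at the top of the depth rod, 165 mm above its foot; the place to press. Free from above: the motor's top is lower than the cap at all times
- rod (a joint): How far the depth rod has been slid down, in m: 0 fully up (foot 80 mm above the bench), 0.043 with its foot on the shortest post. Starts between 0 and 0.012. It slides against a friction of about 3 N and stays where it is left
- spanner: Loose steel collet spanner, 190 mm long, 8 mm high, lying flat behind the router; origin under its middle
- pencil: Loose pencil, 170 mm long, 7.5 mm thick, lying in front of the turret, 100 to 120 mm from its axis; origin under its middle
- cutter_block: Loose wooden block 100 x 50 x 28 mm with four router cutters standing in it, 65 mm high in all, by the router's +x handle; origin under its middle
- block_plane: Loose block plane, 160 x 42 mm, 50 mm high; origin under its middle
- marking_gauge: Loose wooden marking gauge, 200 mm long, 58 mm high; origin under the middle of its beam
- glue_bottle: Loose glue bottle, 60 mm across, 150 mm high; origin under its middle

How it is judged:
On the way, in this order (a step that is already met when the one before it is completed fails the run):
1. the turret has clicked home with its shortest post under the raised depth rod (horizontal distance between low_post and rod_tip below 0.003 m and value of joint rod below 0.03 m), for 0.2 s.
2. the rod's foot has been pressed down on to the shortest post (horizontal distance between low_post and rod_tip below 0.003 m and distance between low_post and rod_tip below 0.0035 m and value of joint rod above 0.0412 m), for 0.2 s.
At the end, for the whole second after the job is handed in: The shortest post stands under the depth rod (centres within 3 mm seen from above, the turret at its click), the rod's foot is down on it (within about 1.8 mm), and the router stands level and still (horizontal distance between low_post and rod_tip below 0.003 m and value of joint rod above 0.0412 m and linear speed of router below 0.01 m/s and angle between router's own z axis and vertical below 0.03 rad); the robot touches nothing.
It fails at once if the router was lifted, tipped or shoved more than 15 mm (distance of router from where it was at the start of the episode above 0.015 m or angle between router's own z axis and vertical above 0.08 rad).
It fails at once if a thing lying around the router was lifted, knocked over or moved more than 25 mm (distance of any of spanner, pencil, cutter_block, block_plane, marking_gauge, glue_bottle from where it was at the start of the episode above 0.025 m).
It also fails if it takes over 51 s, if anything falls off the work surface, if the arm or the gripper's body presses on something with over 40 N, if the wrist force passes 120 N, or if a joint passes its speed limit or range.

## Robot

A 6-joint arm with a two-finger parallel gripper is mounted at the origin on the work surface. World frame = base frame: x ahead of the robot, y to its left, z up, the work surface at z = 0. Lengths are in m, angles in rad, forces in N, time in s.
With the tool pointing down it reaches from about 0.25 to 0.775 m from the base axis. Payload 4 kg.
Tool frame: the origin (TCP) lies at the very end of the fingers, on their centre line; the grasp point (between the pads) lies 19 mm behind it; z points along the fingers, y is the direction in which the jaws open and shut (so a half turn about z gives the same grasp; the last joint's range is limited). The gripper opens to 94 mm and grips with 3 to 60 N. Pads are 16 mm wide; open, the fingers measure 119 mm over their backs; the gripper's body (75 mm by 177 mm) begins 78 mm behind the grasp point.
Start: joints at [1.158, 0.087, 1.371, -0, 1.684, -0.103], TCP at [0.168, 0.524, 0.206] pointing down, gripper open.
Joint ranges: [-3.1, 3.1], [-0.76, 2.03], [0.27, 2.55], [-1.08, 4.22], [0.17, 2.65], [-2.57, 2.57]. Speed limits (rad/s): [2.79, 2.79, 3.14, 3.14, 3.14, 3.14].

## Interface

Orientations are given as [roll, pitch, yaw] about the fixed x, y, z axes, in that order (R = Rz(yaw) Ry(pitch) Rx(roll)).
In Python, from bench import robot, snapshot, calibration gives the robot as it stands. The module is installed in compiled form; this text tells all that it offers.
- The arm moves only by the tool servo_tool, never from a script. Its argument "series" is text: rows parted by semicolons, each of 5 numbers parted by spaces: the closure, from -1 (fully open) to 1 (shut), then the shift along the tool's x, y, z in cm, then the turn about the tool's z in rad. A call has 1 to 20 rows; each row is the pose to reach, as a shift and turn from the pose commanded when the call began, along the tool's axes at that moment; what a row does not reach only later rows make up. A row lasts 1/12 s, in which the tool goes at most 41.7 mm and 7.16 degrees, less where a joint would pass 70% of its speed; a pose out of reach is approached as far as the arm can. A call with a gripper value outside its range is refused whole. The fingers move at their own pace and stop on an object; the grip force is fixed at half the most. Time passes only in rows, so rows that repeat a pose let the fingers close. It gives the time, the measured TCP pose, the force and the opening at its end, in the units of the state.
- robot.get_obs(): the state, without advancing time (a new reading comes with each control period).
- snapshot(name): name is "side" or "top" or "wrist"; returns (picture, depth): 384x512x3 uint8, red, green, blue; 384x512 float32, m along the optical axis (not along the pixel's ray), 0 where there is no reading.
- calibration(name): a dict with "fx", "fy", "cx", "cy" (pixels), "rvec" (rotation vector, rad) and "tvec" (3), from world to camera coordinates, as OpenCV has them; the wrist camera has in their place "tool_from_camera" (4x4, takes a point from camera to tool coordinates, whose origin is the TCP and whose axes are the flange's). Camera axes: x right, y down, z forward; pixel columns grow to the right and rows downward; lengths in m; the calibration is good to about 2 mm. The wrist camera is an equidistant fisheye: a pixel r from the principal point sees the ray r / f radians off the axis. A picture is of the moment at which its call begins: read the wrist's pose just before it. calibration takes no time and is no camera call.
- robot.close_job(): hands the job in, once; it reports no verdict.
The state is a dict: "time": time; "joint_positions": joint angles; "qvel": joint speeds; "joint_torque": joint torques, N m; "tool_pos": TCP position; "ee_rot": TCP orientation; "wrist_force": force on the tool from outside, world axes, zero at the start; "wrist_torque": the same for the moment, N m; "width": finger opening in m.
Only numpy, scipy, OpenCV 4.12 (cv2) and the standard library are available. Lean on these libraries where they do the work, as an engineer would, in place of code of your own. Each camera call takes 0.05 s, during which the arm holds its last target. There are 200 camera calls.

## Working session

There is one attempt and no reset: what is moved stays moved. The work goes in short steps, Python scripts to look and compute and a tool call to move; the robot and the scene stay as the last step left them, time stands still between calls to the robot, and variables do not carry over. Pictures are saved under pics/ and viewed, about 8 in all and at most 12, crops included, and the job is handed in when it is done.

Besides the shell and the picture viewer there is one more tool, called after "Call:" as name(argument=value, ...) on one line, values as JSON. servo_tool: Moves the arm, as the interface text tells. Its arguments: {"type":"object","properties":{"series":{"type":"string"}},"required":["series"]}

```bash
mkdir -p pics; cat > h.py <<'E'
import numpy as np, cv2
from scipy.spatial.transform import Rotation as R
from bench import robot, snapshot, calibration
def save(n,im): cv2.imwrite('pics/'+n+'.png',im[:,:,::-1])
def cloud(name,d):
    c=calibration(name); v,u=np.indices(d.shape); 
    P=np.stack([(u-c['cx'])/c['fx']*d,(v-c['cy'])/c['fy']*d,d],-1)
    Rm=R.from_rotvec(np.ravel(c['rvec'])).as_matrix()
    return (P-np.ravel(c['tvec']))@Rm
def ray(name,u,v,z):
    c=calibration(name);Rm=R.from_rotvec(np.ravel(c['rvec'])).as_matrix()
    o=-Rm.T@np.ravel(c['tvec']); d=Rm.T@np.array([(u-c['cx'])/c['fx'],(v-c['cy'])/c['fy'],1])
    return o+d*(z-o[2])/d[2]
E
python3 - <<'E'
from h import *
for n in('top','side'):
    im,d=snapshot(n); np.savez(n,im=im,d=d); save(n+'0',im); c=calibration(n)
    print(n,c['fx'],-R.from_rotvec(np.ravel(c['rvec'])).as_matrix().T@np.ravel(c['tvec']))
print(robot.get_obs())
t,s=cv2.imread('pics/top0.png'),cv2.imread('pics/side0.png')
E
```

```text
top 398.3349701122571 [ 0.41886201 -0.03894856  1.28382072]
side 365.37146375581864 [0.27625226 0.56369228 0.95054185]
{'time': 0.1, 'joint_positions': array([ 1.15789812e+00,  8.78812520e-02,  1.37208424e+00, -1.32597978e-05,
        1.68362836e+00, -1.03083890e-01]), 'qvel': array([-0.00086081, -0.00112749, -0.00253631,  0.00030391, -0.0029357 ,
       -0.00022264]), 'joint_torque': array([ 3.47121655e-03, -3.41250122e+01, -3.03302693e+01,  7.19777634e-02,
        3.03352706e-02, -9.09373057e-05]), 'tool_pos': array([0.1674836 , 0.5233539 , 0.20443073]), 'ee_rot': array([-3.13960072e+00, -1.92817915e-04,  2.83177666e+00]), 'wrist_force': array([-0.24578337, -0.25804741,  0.38882683]), 'wrist_torque': array([0.0149758 , 0.04691784, 0.05082954]), 'width': 0.09393107815045786}
```

View pics/top0.png

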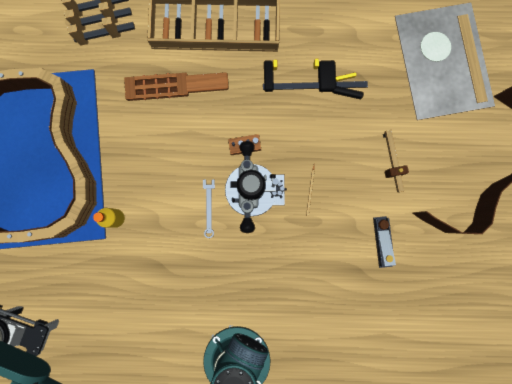

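View pics/side0.png

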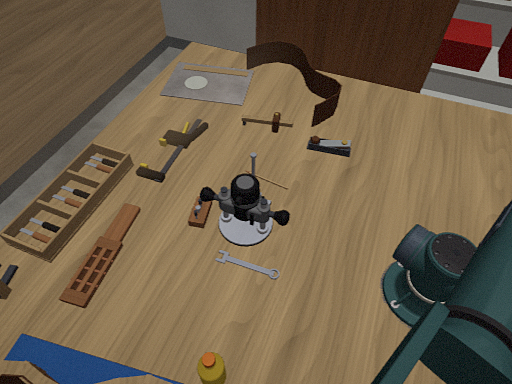

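The top view shows the router at about (250,185), turret to its right (274,186), with handle balls at (247,148) and (247,225). The cutter block is at (245,145), the pencil at (311,190) and the spanner at (209,208).

```bash
python3 - <<'E'
from h import *
z=np.load('top.npz'); im,d=z['im'],z['d']
for (u,v,h) in [(251,184,.195),(247,148,.12),(247,225,.12),(274,186,.03),(311,190,.004),(313,165,.004),(308,215,.004),(247,153,.12)]: print(u,v,ray('top',u,v,h).round(4))
P=cloud('top',d)
# base: white disc mask
hsv=cv2.cvtColor(im,cv2.COLOR_RGB2HSV)
sub=np.zeros(d.shape,bool); sub[130:245,215:295]=1
m=sub&(P[...,2]>.18)&(P[...,2]<.205); print('motor top',m.sum(),P[m].mean(0))
m=sub&(P[...,2]>.215); print('cap',m.sum(),P[m].round(3)[:12])
for a,b in((130,165),(210,245)):
    s=sub.copy(); s[:a]=0; s[b:]=0
    mm=s&(P[...,2]>.095)&(P[...,2]<.16); print('handle',mm.sum(),np.median(P[mm],0), (P[mm].min(0)+P[mm].max(0))/2)
w=sub&(hsv[...,1]<50)&(hsv[...,2]>130)
ys,xs=np.nonzero(w); print(xs.min(),xs.max(),ys.min(),ys.max())
save('c1',cv2.resize(im[140:235,220:325],None,fx=7,fy=6,interpolation=cv2.INTER_CUBIC))
E
```

```text
251 184 [ 0.5356 -0.0352  0.195 ]
247 148 [ 0.6504 -0.0206  0.12  ]
247 225 [ 0.4233 -0.0261  0.12  ]
274 186 [ 0.5487 -0.1075  0.03  ]
311 190 [ 0.5412 -0.2284  0.004 ]
313 165 [ 0.6227 -0.2339  0.004 ]
308 215 [ 0.4604 -0.2197  0.004 ]
247 153 [ 0.6355 -0.0209  0.12  ]
motor top 672 [ 0.53676135 -0.0333905   0.19391165]
cap 64 [[ 0.419 -0.039  1.284]
 [ 0.419 -0.039  1.284]
 [ 0.419 -0.039  1.284]
 [ 0.419 -0.039  1.284]
 [ 0.419 -0.039  1.284]
 [ 0.419 -0.039  1.284]
 [ 0.419 -0.039  1.284]
 [ 0.419 -0.039  1.284]
 [ 0.419 -0.039  1.284]
 [ 0.419 -0.039  1.284]
 [ 0.419 -0.039  1.284]
 [ 0.548 -0.096  0.241]]
handle 254 [ 0.64422792 -0.02045847  0.12194421] [ 0.63457861 -0.02032213  0.1290007 ]
handle 242 [ 0.42653936 -0.02568602  0.12016091] [ 0.43493187 -0.02614933  0.11856675]
225 284 138 215
```

View pics/c1.png

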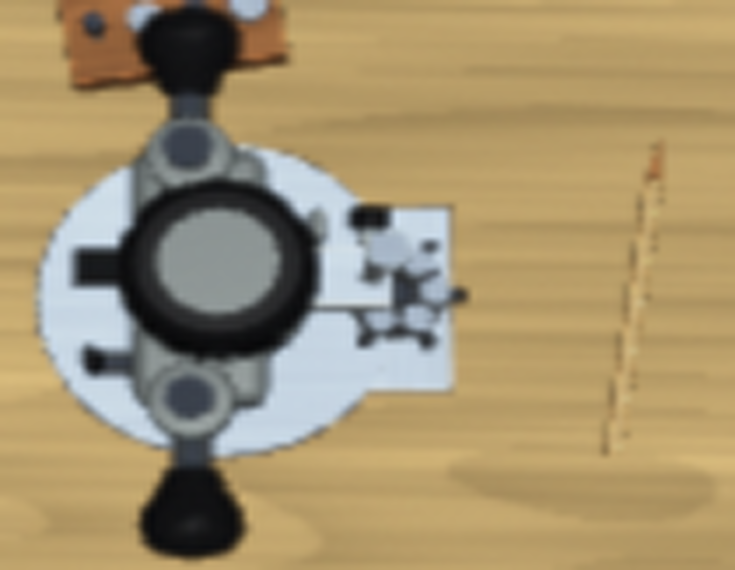

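```bash
python3 - <<'E'
from h import *
q=lambda x,y:(220+(x+.5)/7-.5,140+(y+.5)/6-.5)
for n,x,y,h in [('ear1',452,207,.011),('ear2',452,390,.011),('disc left',37,305,.011),('disc top',235,145,.011),('disc bot',235,457,.011),('lobe out',462,295,.033),('cap',390,248,.241)]:
    print(n,ray('top',*q(x,y),h).round(4))
c=calibration('wrist'); print(c)
for n in('side',):
    z=np.load('side.npz'); P=cloud(n,z['d']); 
    m=(P[...,2]>.205)&(P[...,2]<.26)&(abs(P[...,0]-.545)<.03)&(abs(P[...,1]+.095)<.03); print(m.sum(),P[m].mean(0),P[m].max(0),P[m].min(0))
E
```

```text
ear1 [ 0.5899 -0.1404  0.011 ]
ear2 [ 0.4917 -0.1421  0.011 ]
disc left [0.5327 0.0488 0.011 ]
disc top [ 0.6212 -0.0399  0.011 ]
disc bot [ 0.4536 -0.0438  0.011 ]
lobe out [ 0.5405 -0.144   0.033 ]
cap [ 0.5403 -0.0991  0.241 ]
{'fx': 297.3186396354542, 'fy': 297.3186396354542, 'cx': 260.03444841775195, 'cy': 191.7008045088264, 'tool_from_camera': array([[-1.52615535e-03, -9.58195372e-01, -2.86110642e-01,
         8.22550755e-02],
       [ 9.99998824e-01, -1.50594320e-03, -2.90676877e-04,
         5.09248333e-04],
       [-1.52341137e-04, -2.86110749e-01,  9.58196544e-01,
        -1.79815052e-01],
       [ 0.00000000e+00,  0.00000000e+00,  0.00000000e+00,
         1.00000000e+00]])}
59 [ 0.53600445 -0.09429385  0.23199339] [ 0.54430483 -0.087004    0.24515207] [ 0.52886136 -0.10594793  0.20538572]
```

Call:
servo_tool(series="-1 0 0 -4 0; -1 0 0 -8 0; -1 0 0 -12 0; -1 -66.2 -57.9 -12 -0.33; -1 -66.2 -57.9 -12 -0.33; -1 -66.2 -57.9 -12 -0.33; -1 -66.2 -57.9 -12 -0.33; -1 -66.2 -57.9 -12 -0.33; -1 -66.2 -57.9 -12 -0.33; -1 -66.2 -57.9 -12 -0.33; -1 -66.2 -57.9 -12 -0.33; -1 -66.2 -57.9 -12 -0.33; -1 -66.2 -57.9 -12 -0.33; -1 -66.2 -57.9 -12 -0.33; -1 -66.2 -57.9 -12 -0.33; -1 -66.2 -57.9 -12 -0.33; -1 -66.2 -57.9 -12 -0.33; -1 -66.2 -57.9 -12 -0.33; -1 -66.2 -57.9 -12 -0.33; -1 -66.2 -57.9 -12 -0.33")

```text
time: 1.77
tool_pos: [0.5317, -0.0813, 0.3249]
ee_rot: [3.141, -0.001, -3.122]
wrist_force: [-0.3, 0.4, -0.8]
width: 0.0938
```

Call:
servo_tool(series="-1 -9 -14.9 0 0; -1 -9 -14.9 0 0; -1 -9 -14.9 0 0; -1 -9 -14.9 0 0; -1 -9 -14.9 0 0; -1 -9 -14.9 4 0; -1 -9 -14.9 8 0; -1 -9 -14.9 12 0; -1 -9 -14.9 16 0; -1 -9 -14.9 20 0; -1 -9 -14.9 20 0; -1 -9 -14.9 20 0; -1 -9 -14.9 20 0")

```text
time: 2.85
tool_pos: [0.6254, -0.2267, 0.1284]
ee_rot: [-3.14, 0.003, -3.121]
wrist_force: [0.9, -0.5, 1.1]
width: 0.0939
```

```bash
cat >> h.py <<'E'
def wshot(n):
    o=robot.get_obs(); im,d=snapshot('wrist'); np.savez(n,im=im,d=d,p=o['tool_pos'],r=o['ee_rot']); save(n,im); return im,d,o
def wcloud(n):
    z=np.load(n+'.npz'); c=calibration('wrist'); d=z['d']; v,u=np.indices(d.shape)
    x,y=u-c['cx'],v-c['cy']; r=np.hypot(x,y)+1e-9; t=np.tan(r/c['fx'])
    P=np.stack([x/r*t*d,y/r*t*d,d],-1); T=c['tool_from_camera']
    P=P@T[:3,:3].T+T[:3,3]
    return z['im'],P@R.from_euler('xyz',z['r']).as_matrix().T+z['p'],d
def wpix(n,u,v,h):
    z=np.load(n+'.npz'); c=calibration('wrist'); T=c['tool_from_camera']; M=R.from_euler('xyz',z['r']).as_matrix()
    x,y=u-c['cx'],v-c['cy']; r=np.hypot(x,y)+1e-9; k=np.array([x/r*np.sin(r/c['fx']),y/r*np.sin(r/c['fx']),np.cos(r/c['fx'])])
    k=M@T[:3,:3]@k; o=M@T[:3,3]+z['p']; return o+k*(h-o[2])/k[2]
E
python3 - <<'E'
from h import *
im,d,o=wshot('w1'); print(o['tool_pos'],o['ee_rot'],o['wrist_force'])
E
```

```text
[ 0.62544747 -0.22668811  0.12835437] [-3.14005264  0.00347965 -3.12111083] [ 0.85047341 -0.51859991  1.0968087 ]
```

View pics/w1.png

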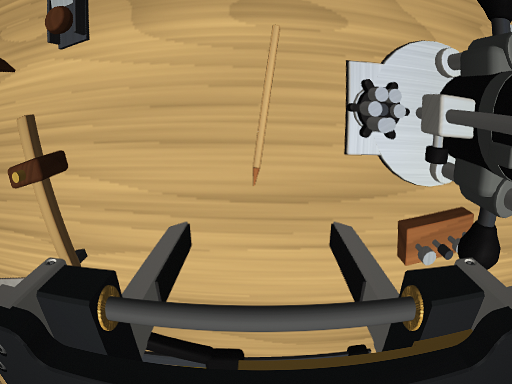

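The wrist view shows the turret at (381,108) and the ear edge at column 347. The pencil runs from (276,27) to (254,184). Next I'll measure the post heights from depth.

```bash
python3 - <<'E'
from h import *
im,P,d=wcloud('w1')
print('ear',[wpix('w1',u,v,.011).round(4)[:2] for u,v in((347,61),(346,154))])
m=np.zeros(d.shape,bool); m[70:150,345:420]=1
dk=m&(im.max(2)<60)&(P[...,2]>.015)&(P[...,2]<.04)&(P[...,1]<-.085); print('dark',dk.sum(),P[dk].mean(0),P[dk].min(0),P[dk].max(0))
ps=m&(P[...,2]>.034)&(P[...,2]<.07)&(im.min(2)>110)
n,l,s,c=cv2.connectedComponentsWithStats(ps.astype(np.uint8))
for i in range(1,n):
    if s[i,4]>15: q=P[l==i]; print(c[i].round(1),s[i,4],np.median(q,0).round(4))
cv2.imwrite('pics/c2.png',cv2.resize(im[68:150,340:475,::-1],None,fx=5.9,fy=5.9,interpolation=cv2.INTER_CUBIC))
E
```

```text
ear [array([ 0.4936, -0.1421]), array([ 0.5898, -0.1384])]
dark 750 [ 0.54016848 -0.12131403  0.03219694] [ 0.51218119 -0.14526021  0.01742197] [ 0.56843576 -0.08519792  0.03880695]
[387.7  94.6] 310 [ 0.5265 -0.1149  0.051 ]
[374.7 108.4] 174 [ 0.5405 -0.1284  0.0574]
[399.3 110.7] 137 [ 0.54   -0.0967  0.0427]
[386.1 124.7] 223 [ 0.5539 -0.1186  0.0623]
```

View pics/c2.png

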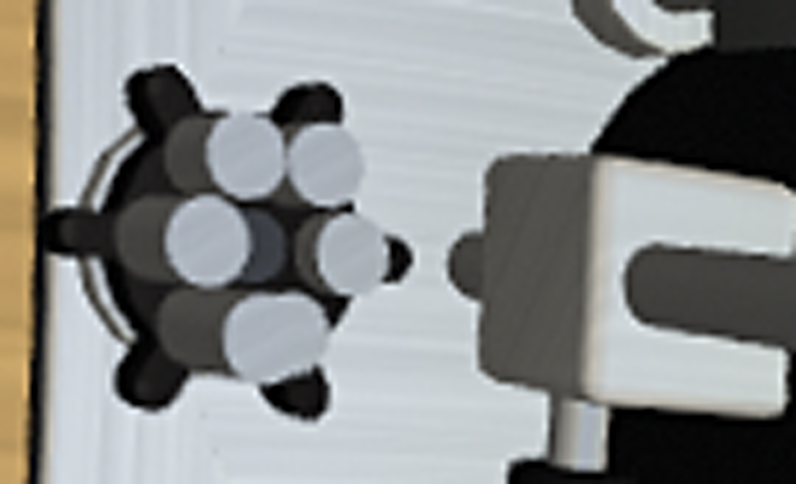

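The posts rise counter-clockwise, and 42 mm is under the rod, so the hidden 37 mm post is one click clockwise of it. That means one CCW click: push the outer lobe towards +x. The axis is at about (0.540, -0.113).

Call:
servo_tool(series="-1 3.5 0.3 0 0; -1 7 0.6 0 0; -1 10.5 1 0 0; -1 10.5 1 3 0; -1 10.5 1 6 0; -1 10.5 1 9 0; -1 10.5 1 10 0; -1 10.5 1 10 0; -1 10.5 1 10 0")

```text
time: 3.65
tool_pos: [0.5209, -0.2195, 0.0283]
ee_rot: [-3.14, 0.004, -3.121]
wrist_force: [0.5, 0.3, 0.5]
width: 0.0941
```

```bash
python3 - <<'E'
from h import *
im,d,o=wshot('w2'); print(o['tool_pos'],o['ee_rot'],o['wrist_force'])
cv2.imwrite('pics/c3.png',cv2.resize(im[:,200:512,::-1],None,fx=1.6,fy=1.56))
E
```

```text
[ 0.52092762 -0.2194565   0.02826604] [-3.13953402  0.00373122 -3.12123902] [0.46543858 0.29920076 0.54413785]
```

View pics/c3.png

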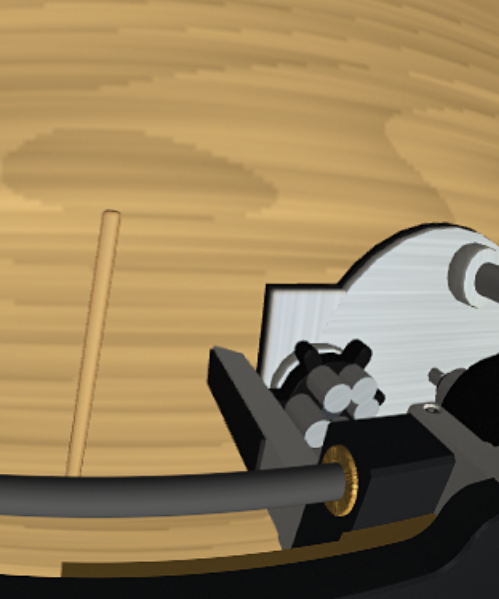

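The finger is level with the disc, just outside the turret. I'll slide in, push and retract.

Call:
servo_tool(series="-1 0 0.8 0.2 0; -1 0 1.5 0.2 0; -1 0 1.9 0.2 0; -1 0 1.9 0.2 0; -1 -0.6 1.9 0.2 0; -1 -1.2 1.9 0.2 0; -1 -1.7 1.9 0.2 0; -1 -2.2 1.95 0.2 0; -1 -2.6 2 0.2 0; -1 -2.9 2 0.2 0; -1 -2.9 2 0.2 0")

```text
time: 4.62
tool_pos: [0.5488, -0.1981, 0.0235]
ee_rot: [-3.141, 0.001, -3.121]
wrist_force: [1.6, 0.0, -0.5]
width: 0.0939
```

Call:
servo_tool(series="-1 0 -0.8 0 0; -1 0 -1.6 0 0; -1 0.4 -2 0 0; -1 0.4 -2 0 0; -1 0.4 -2 0 0")

```text
time: 5.03
tool_pos: [0.5434, -0.2186, 0.0234]
ee_rot: [3.141, -0.0, -3.123]
wrist_force: [-0.4, 0.2, 0.6]
width: 0.0942
```

```bash
python3 - <<'E'
from h import *
im,d,o=wshot('w3'); print(o['tool_pos'],o['wrist_force'])
im,d=snapshot('top'); np.savez('top2',im=im,d=d)
cv2.imwrite('pics/c4.png',np.hstack([cv2.resize(cv2.imread('pics/w3.png')[:,200:],(400,480)),cv2.resize(im[165:210,240:300,::-1],(400,480),interpolation=cv2.INTER_CUBIC)]))
E
```

```text
[ 0.54344586 -0.21857153  0.02339508] [-0.41683041  0.22893056  0.62652419]
```

View pics/c4.png

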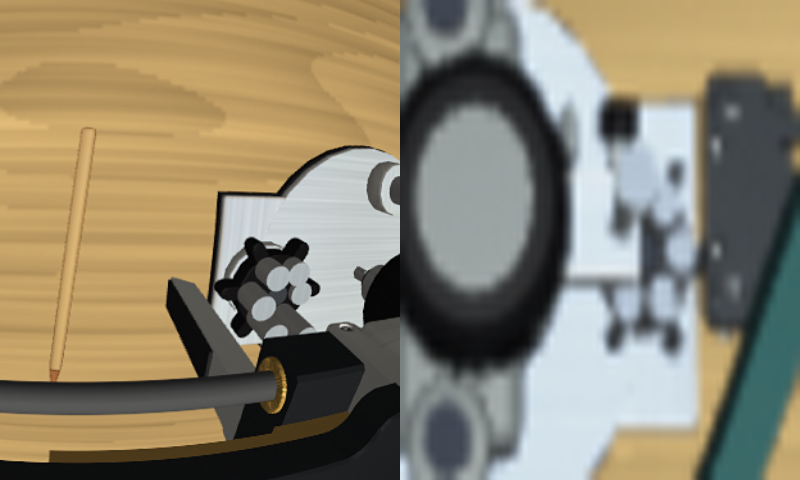

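The view is too oblique to judge the click, so I'll go back to the first viewpoint.

Call:
servo_tool(series="-1 0 -0.8 -4 0; -1 0 -0.8 -8 0; -1 0 -0.8 -10.5 0; -1 -4 -0.8 -10.5 0; -1 -8.2 -0.8 -10.5 0; -1 -8.2 -0.8 -10.5 0; -1 -8.2 -0.8 -10.5 0")

```text
time: 5.72
tool_pos: [0.6268, -0.2235, 0.1258]
ee_rot: [3.14, -0.004, -3.12]
wrist_force: [0.6, -0.3, -0.2]
width: 0.0939
```

```bash
python3 - <<'E'
from h import *
wshot('w4'); im,P,d=wcloud('w4')
print('pose',np.load('w4.npz')['p'])
m=np.zeros(d.shape,bool); m[70:150,345:420]=1
ps=m&(P[...,2]>.034)&(P[...,2]<.07)&(im.min(2)>110)
n,l,s,c=cv2.connectedComponentsWithStats(ps.astype(np.uint8))
for i in range(1,n):
    if s[i,4]>15: q=P[l==i]; print(c[i].round(1),s[i,4],np.median(q,0).round(4))
cv2.imwrite('pics/c5.png',cv2.resize(im[68:150,340:475,::-1],None,fx=5.9,fy=5.9,interpolation=cv2.INTER_CUBIC))
E
```

```text
pose [ 0.62683113 -0.22350736  0.12576789]
[383.   93.5] 306 [ 0.5265 -0.1148  0.0463]
[369.8 107.1] 167 [ 0.5405 -0.1286  0.0526]
[394.6 109.6] 138 [ 0.5401 -0.0967  0.0377]
[379.4 123.5] 176 [ 0.5542 -0.1202  0.0575]
[397.7 125.4] 165 [ 0.5542 -0.1045  0.0626]
```

View pics/c5.png

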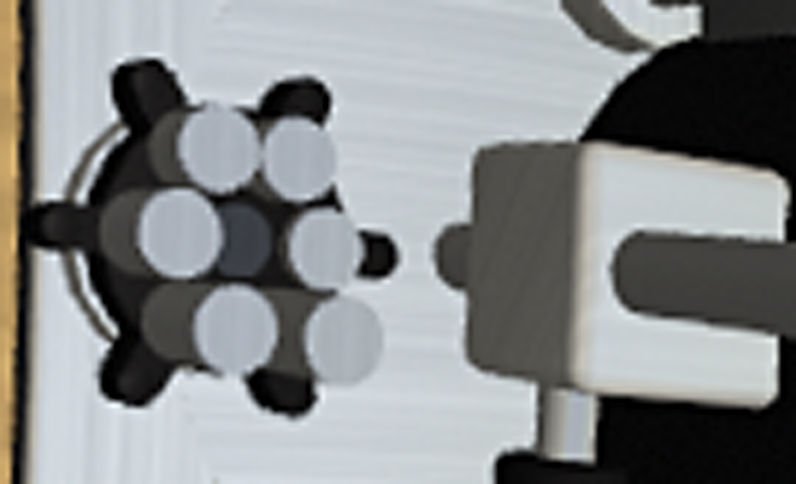

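The shortest post (37.7 mm) is now under the rod at (0.540, -0.097) and clicked in. Next I'll rise, close the fingers and move over the cap.

Call:
servo_tool(series="1 0 0 -4 0; 1 0 0 -8 0; 1 0 0 -12 0; 1 0 0 -16.5 0; 1 2.8 4.3 -16.5 0; 1 5.6 8.6 -16.5 0; 1 8.4 12.8 -16.5 0; 1 8.4 12.8 -16.5 0; 1 8.4 12.8 -16.5 0; 1 8.4 12.8 -16.5 0; 1 8.4 12.8 -16.5 0; 1 8.4 12.8 -16.5 0; 1 8.4 12.8 -16.5 0")

```text
time: 6.85
tool_pos: [0.5397, -0.0992, 0.293]
ee_rot: [3.142, -0.001, -3.123]
wrist_force: [-0.3, 0.0, -0.0]
width: 0.0108
```

Call:
servo_tool(series="1 0 0.2 1.5 0; 1 0 0.2 3 0; 1 0 0.2 4 0; 1 0 0.2 4 0; 1 0 0.2 4 0")

```text
time: 7.27
tool_pos: [0.5394, -0.0965, 0.2524]
ee_rot: [3.141, -0.002, -3.122]
wrist_force: [-0.4, 0.6, 0.3]
width: 0.0004
```

Call:
servo_tool(series="1 0 0 0.5 0; 1 0 0 1 0; 1 0 0 1.5 0; 1 0 0 2 0; 1 0 0 2.5 0; 1 0 0 3 0; 1 0 0 3.5 0; 1 0 0 4 0; 1 0 0 4.4 0; 1 0 0 4.6 0; 1 0 0 4.6 0")

```text
time: 8.18
tool_pos: [0.5388, -0.0957, 0.2063]
ee_rot: [3.14, -0.003, -3.121]
wrist_force: [-0.1, -0.1, 0.2]
width: 0.0004
```

Call:
servo_tool(series="1 0 0 0.15 0; 1 0 0 0.3 0; 1 0 0 0.4 0; 1 0 0 0.4 0")

```text
time: 8.52
tool_pos: [0.5389, -0.0958, 0.203]
ee_rot: [3.141, -0.002, -3.121]
wrist_force: [0.1, -0.3, 0.4]
width: 0.0003
```

Call:
servo_tool(series="1 0 0 0.1 0; 1 0 0 0.2 0; 1 0 0 0.3 0; 1 0 0 0.3 0; 1 0 0 0.3 0")

```text
time: 8.93
tool_pos: [0.5392, -0.0958, 0.2017]
ee_rot: [3.141, 0.0, -3.121]
wrist_force: [-3.6, 0.6, 6.2]
width: 0.0004
```

Call:
servo_tool(series="1 0 0 0.2 0; 1 0 0 0.4 0; 1 0 0 0.4 0; 1 0 0 0.4 0")

```text
time: 9.27
tool_pos: [0.5394, -0.0959, 0.2011]
ee_rot: [-3.141, 0.003, -3.121]
wrist_force: [-6.2, 3.0, 15.4]
width: 0.0006
```

Force rises with no further travel, so the rod is seated. I'll lift, back off and check.

Call:
servo_tool(series="1 0 0 -1 0; 1 0 0 -4 0; 1 0 0 -8 0; 1 0 -4 -9 0; 1 0 -8 -9 0; 1 -4 -11 -6 0; 1 -8 -13 -2 0; 1 -8.7 -13 2 0; 1 -8.7 -13 6 0; 1 -8.7 -13 7.3 0; 1 -8.7 -13 7.3 0; 1 -8.7 -13 7.3 0")

```text
time: 10.27
tool_pos: [0.6274, -0.2236, 0.1198]
ee_rot: [3.138, -0.007, -3.121]
wrist_force: [-0.2, 0.6, 0.2]
width: 0.0001
```

```bash
python3 - <<'E'
from h import *
wshot('w5'); im,P,d=wcloud('w5')
o=robot.get_obs(); print(o['tool_pos'],o['wrist_force'])
t,td=snapshot('top'); Q=cloud('top',td)
m=(Q[...,2]>.18)&(Q[...,2]<.26)&(abs(Q[...,0]-.54)<.03)&(abs(Q[...,1]+.1)<.018); print('cap top',m.sum(),np.median(Q[m],0),Q[m][:,2].max())
a=(cv2.resize(im[50:170,330:512,::-1],(400,400)));b=cv2.resize(t[130:250,190:330,::-1],(400,400))
cv2.imwrite('pics/c6.png',np.hstack([a,b]))
E
```

```text
[ 0.62920287 -0.22431082  0.12387808] [ 0.02677267 -0.00888233  0.19049413]
cap top 34 [ 0.53921218 -0.09800215  0.20158693] 0.20553299774584724
```

View pics/c6.png

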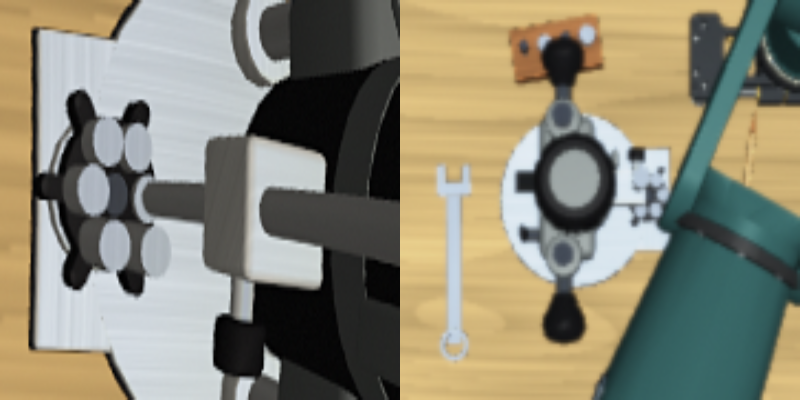

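The rod's foot rests on the short post, with the cap at 0.2016 m against an expected 0.202 m. The turret is at its click and the robot is clear.

```bash
python3 -c "
from bench import robot
print(robot.close_job())"
```

```text
the job is handed in; nothing more can be done
None
```

The depth stop is zeroed and the job is handed in at about 10.4 s; no verdict was reported.

- **Turret:** I flicked it one click counter-clockwise with the open gripper's fingertip. The wrist view afterwards showed the shortest post (measured 37.7 mm high) straight under the rod, with one lobe pointing directly away from the motor.
- **Rod:** I pressed the cap down with closed fingers until it stopped at tip height 0.201 m, with about 15 N upward. The top camera then read the cap at 0.2016 m, against 0.202 m expected, and the picture shows the foot on the short post.
- **Surroundings:** The fingers were clear of everything (wrist force about 0.2 N). The router looked upright and in place. I saw nothing disturbed in the pictures but did not re-measure the loose items.

No checks failed or disagreed.

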